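# Sort the labeller's change parts into their trays

## Task

The labelling machine is being changed over: sort its change parts into the three white trays, each with its own kind, as shown by the one sample fixed in each tray. Stand the two black guide rollers and the two flanged aluminium hubs in their trays, and draw the sensor slide straight and level out of its guide and put it in its tray too, without tipping it on the way. At the end every part stands upright and flat on the floor of its tray.

Things in the scene. Friction and masses are not known exactly. Their poses are not given: they have to be found in the camera images.
- roller_a_mid (a point): guide roller: black rubber cylinder standing upright, 36 mm diameter and 54 mm high, with a steel shaft stub of 12 mm diameter on top, 60 mm high in all, about 160 g. The point is on its axis, half-way up (30 mm above its underside); z is up along its axis
- roller_b_mid (a point): a second guide roller: black rubber cylinder standing upright, 36 mm diameter and 54 mm high, with a steel shaft stub of 12 mm diameter on top, 60 mm high in all, about 160 g. The point is on its axis, half-way up (30 mm above its underside); z is up along its axis
- hub_a_mid (a point): reel hub: aluminium, standing on its flange, a disc of 52 mm diameter and 6 mm thick; above that a boss of 34 mm diameter, by which it can be gripped, up to 56 mm above the underside, about 220 g. The point is on its axis, half-way up (28 mm above its underside); z is up along its axis
- hub_b_mid (a point): a second reel hub: aluminium, standing on its flange, a disc of 52 mm diameter and 6 mm thick; above that a boss of 34 mm diameter, by which it can be gripped, up to 56 mm above the underside, about 220 g. The point is on its axis, half-way up (28 mm above its underside); z is up along its axis
- slide_mid (a point): sensor slide: plate 64 (x) x 50 (y) x 8 mm, with a grey upright grip block 26 x 26 mm at its middle, 76 mm high in all, about 220 g. It starts in the guide's channel under the lips, axes parallel to the guide's, play 1.5 mm each side and 2 mm above; slides easily, free after 80 mm along the guide's -x. Point: on the block's axis, 38 mm above the plate's underside; z up
- guide: fixed dark steel guide, 80 mm (x) by 67 mm (y), 26 mm high; origin: centre of its underside. Its channel runs along x, open at the -x end (towards the robot), with a stop at x = +40 mm. Channel floor 10 mm above the table, 53 mm wide, 10 mm high, roofed by two lips (tops 26 mm above the table) with a 40 mm slot between them
- tray_rollers: shallow white tray, 98 mm (x) by 208 mm (y), walls 4 mm thick and 12 mm high, floor 4 mm above the table; the three trays differ only in the sample. Origin: centre of its underside. A sample guide roller stands fixed on the floor at x = 0, y = +68 mm (robot's left); the rest of the floor is free. Both guide rollers belong here
- tray_hubs: shallow white tray, 98 mm (x) by 208 mm (y), walls 4 mm thick and 12 mm high, floor 4 mm above the table; the three trays differ only in the sample. Origin: centre of its underside. A sample reel hub stands fixed on the floor at x = 0, y = +68 mm (robot's left); the rest of the floor is free. Both reel hubs belong here
- tray_slides: shallow white tray, 98 mm (x) by 208 mm (y), walls 4 mm thick and 12 mm high, floor 4 mm above the table; the three trays differ only in the sample. Origin: centre of its underside. A sample sensor slide (its x along the tray's x) stands fixed on the floor at x = 0, y = +68 mm (robot's left); the rest of the floor is free. The sensor slide belongs here
There are look-alikes about, which are no part of the job. What is shaped like the part that bears roller_a_mid but blue or green is not meant. What is shaped like the part that bears roller_b_mid but pink is not meant.

How it is judged:
By the outcome, as a careful person would: the job done as asked, in the order asked, and still so for the second after the job is handed in, with the robot touching nothing.
It also fails if it takes over 120 s, if anything falls off the work surface, if the arm or the gripper's body presses on something with over 40 N, if the wrist force passes 120 N, or if a joint passes its speed limit or range.

## Robot

A 7-joint arm with a two-finger parallel gripper is mounted at the origin on the work surface. World frame = base frame: x ahead of the robot, y to its left, z up, the work surface at z = 0. Lengths are in m, angles in rad, forces in N, time in s.
With the tool pointing down it reaches from about 0.425 to 0.925 m from the base axis. Payload 6.8 kg.
Tool frame: the origin (TCP) lies on the centre line of the jaws, within the pads' length; the fingertips stand bot.tip_reach ahead of it and the grasp point (between the pads) lies 3 mm ahead of it (bot.tip_reach is the distance from the TCP to the fingertips, in m); z points along the fingers, y is the line along which they close (so a half turn about z gives the same grasp; the last joint's range is limited). The gripper opens to 85 mm and grips with 20 to 120 N. Pads are 22 mm wide; open, the fingers measure 114 mm over their backs; the gripper's body (76 mm by 85 mm) begins 54 mm behind the grasp point. The pads swing forward as they close: fully open they stand 13 mm farther back than shut.
Start: joints at [-1.432, 0.477, 0.022, 1.555, -0.011, 1.109, -0.083], TCP at [0.165, 0.655, 0.253] pointing down, gripper open.
Joint ranges: [-2.96, 2.96], [-0.34, 2.1], [-1.41, 1.46], [0.24, 2.44], [-1.37, 4.51], [0.17, 1.92], [-2.96, 2.96]. Speed limits (rad/s): [2.39, 2.39, 3.14, 3.14, 3.14, 3.14, 3.14].

## Interface

Orientations are given as a unit quaternion [w, x, y, z].
In Python, from station import bot gives the robot as it stands.
- The arm moves only by the tool jog_arm, never from a script. Its argument "deltas" is a list of rows, each a list of 7 numbers: the shift along the world's x, y, z in m, then the turn, a rotation vector about the world's x, y, z in rad, then the opening, from 0 (shut) to 1 (fully open). In form: [[x, y, z, rx, ry, rz, grip], ...]. A call has 1 to 10 rows; each row shifts and turns the commanded pose from where the row before left it; what a row does not reach is not made up. A row lasts 1/10 s, in which the tool goes at most 50 mm and 8.59 degrees, less where a joint would pass 70% of its speed; a pose out of reach is approached as far as the arm can. A call with a gripper value outside its range is refused whole. The fingers move at their own pace and stop on an object; "newtons" is the grip in N (left out, the last holds). Time passes only in rows, so rows that do not move let the fingers close. It gives the time, the measured TCP pose, the force, the opening and the grip force at its end, in the units of the state.
- bot.get_obs(): the state, without advancing time (a new reading comes with each control period).
- bot.read_camera(name): name is "scene" or "top" or "wrist"; returns a dict with "img" (384x512x3 uint8, red, green, blue), "K" (3x3 intrinsics, pixels), "dist_coeffs" ([k1, k2, p1, p2, k3] as OpenCV has them; the pictures are not rectified), "eye" and "attitude" of the camera in the world. Camera axes: x right, y down, z forward; pixel columns grow to the right and rows downward; lengths in m; the calibration is good to about 2 mm. A picture is of the moment at which its call begins. There is no depth.
- bot.hand_in(): hands the job in; it is judged then, once.
The state is a dict: "t": time; "q": joint angles; "joint_vel": joint speeds; "joint_torque": joint torques, N m; "eef_pos": TCP position; "tool_rot": TCP orientation; "contact_force": force on the tool from outside, world axes, zero at the start; "torque": the same for the moment, N m; "gripper_width": opening from 0.0 (shut) to 1.0 (fully open); "grasp_force": force on a finger pad.
Only numpy, scipy, OpenCV 4.12 (cv2) and the standard library are available. Lean on these libraries where they do the work, as an engineer would, in place of code of your own. Each camera call takes 0.05 s, during which the arm holds its last target. There are 200 camera calls.

## Working session

There is one attempt and no reset: what is moved stays moved. The work goes in short steps, Python scripts to look and compute and a tool call to move; the robot and the scene stay as the last step left them, time stands still between calls to the robot, and variables do not carry over. Pictures are saved under pics/ and viewed, at most 14 in all, crops included, and the job is handed in when it is done.

Besides the shell and the picture viewer there is one more tool, called after "Call:" as name(argument=value, ...) on one line, values as JSON. jog_arm: Moves the arm, as the interface text tells. Its arguments: {"type":"object","properties":{"deltas":{"type":"array"},"newtons":{"type":"number"}},"required":["deltas"]}

```bash
ls; mkdir -p pics; python3 - <<'E'
from station import bot
import cv2
for n in("scene","top","wrist"):
    c=bot.read_camera(n); cv2.imwrite(f"pics/{n}0.png",cv2.resize(c["img"][:,:,::-1],(800,600)))
    print(n,c["K"],c["dist_coeffs"],c["eye"],c["attitude"])
print(bot.tip_reach,bot.get_obs())
E
```

```text
pics
scene [[444.10964501   0.         253.75420318]
 [  0.         444.10964501 189.18577101]
 [  0.           0.           1.        ]] [0.05428116 0.         0.         0.         0.        ] [ 1.07126537 -0.20456156  0.88153793] [-0.2512812   0.77286839  0.55622031 -0.17364092]
top [[475.78936149   0.         260.30596417]
 [  0.         475.78936149 195.71765882]
 [  0.           0.           1.        ]] [-0.04511947  0.          0.          0.          0.        ] [ 0.36212955 -0.01855492  1.28139569] [ 0.05027379 -0.70413608  0.70732137 -0.03689726]
wrist [[278.11769385   0.         254.19635929]
 [  0.         278.11769385 187.56951247]
 [  0.           0.           1.        ]] [-0.05157493  0.          0.          0.          0.        ] [0.09281604 0.67216981 0.37243477] [0.11691368 0.78010597 0.6081446  0.08902822]
0.022 {'t': 0.15, 'q': array([-1.43208307,  0.47761852,  0.0223641 ,  1.55620264, -0.01152031,
        1.10935458, -0.0830659 ]), 'joint_vel': array([-0.0008743 , -0.00336163, -0.00030559, -0.00234147, -0.00092827,
        0.00165841, -0.00127217]), 'joint_torque': array([ 2.57817912e-03, -5.96931231e+01,  1.60996277e+00, -2.81495547e+01,
        1.25764450e-02,  6.41704231e-03,  2.95761674e-05]), 'eef_pos': array([0.16481577, 0.65412049, 0.25255299]), 'tool_rot': array([-4.35970938e-05,  1.23079930e-01,  9.92396494e-01, -7.26150665e-04]), 'contact_force': array([ 0.76319491,  0.51719753, -0.10532817]), 'torque': array([-0.00863033, -0.02955719, -0.04273488]), 'grasp_force': 0.0, 'gripper_width': 0.9991034782519775}
```

View pics/scene0.png

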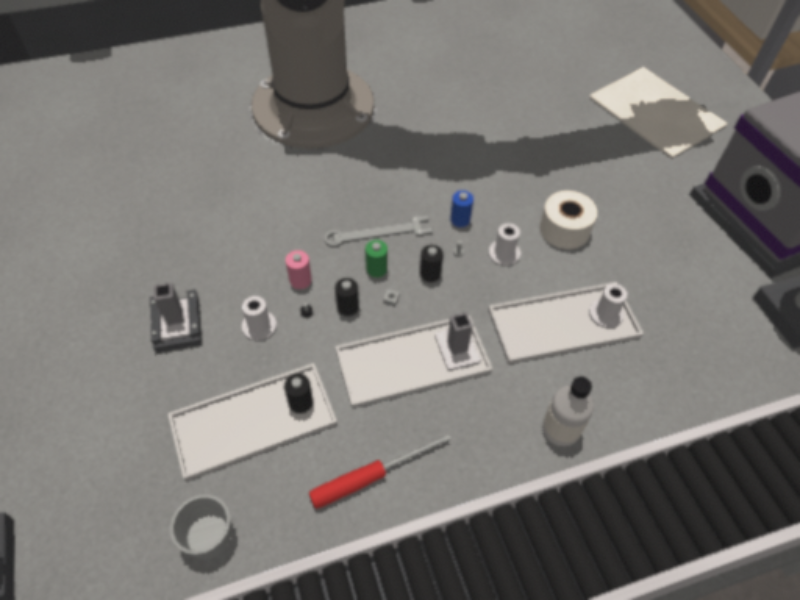

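View pics/top0.png

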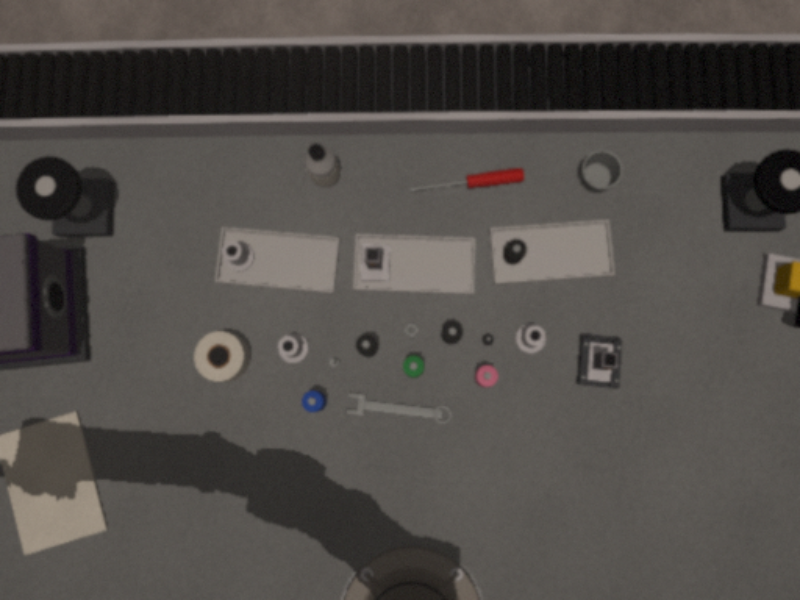

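The scene view shows the rollers at (347,296) and (431,263), the hubs at (258,317) and (507,243), and the guide with the slide at (175,317). The trays, left to right in that view, are rollers, slides and hubs. In the top view up is +x and left is +y. I'll enlarge crops for accurate picks.

```bash
cat > h.py <<'E'
import numpy as np, cv2
from scipy.spatial.transform import Rotation as R
def ray(c,px):
    u=cv2.undistortPoints(np.array([[px]],float),c["K"],c["dist_coeffs"])[0,0]
    d=R.from_quat(c["attitude"],scalar_first=True).apply([u[0],u[1],1.]); return np.array(c["eye"]),d/np.linalg.norm(d)
def at_z(c,px,z):
    o,d=ray(c,px); return o+d*(z-o[2])/d[2]
def tri(views):
    A=np.zeros((3,3));b=np.zeros(3);L=[ray(c,p) for c,p in views]
    for o,d in L: M=np.eye(3)-np.outer(d,d);A+=M;b+=M@o
    p=np.linalg.solve(A,b); return p,[round(1e3*np.linalg.norm(np.cross(p-o,d)),1) for o,d in L]
def proj(c,P):
    Rm=R.from_quat(c["attitude"],scalar_first=True).inv().as_matrix()
    return cv2.projectPoints(np.array(P,float).reshape(-1,1,3),cv2.Rodrigues(Rm)[0],-Rm@np.array(c["eye"]),c["K"],c["dist_coeffs"])[0][:,0]
E
python3 - <<'E'
from station import bot
import cv2
def crop(n,u,v,w,h,s):
    im=bot.read_camera(n)["img"][v:v+h,u:u+w,::-1]
    im=cv2.resize(im,None,fx=s,fy=s,interpolation=cv2.INTER_CUBIC); im=cv2.convertScaleAbs(im,alpha=1.3)
    cv2.imwrite(f"pics/{n}1.png",im)
crop("top",135,135,266,130,3); crop("scene",90,115,330,195,2.4)
E
```

```text
(no output)
```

View pics/top1.png

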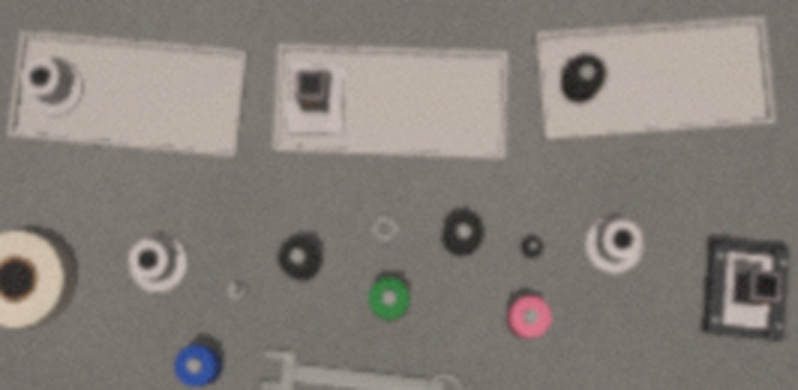

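View pics/scene1.png

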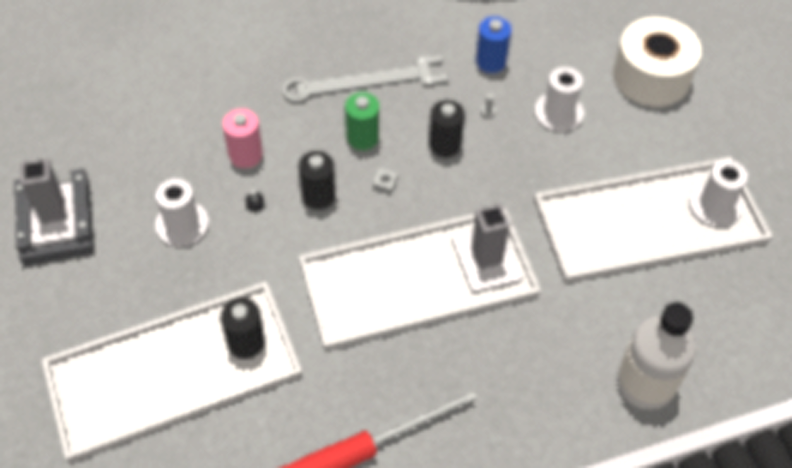

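The enlarged crops show all the parts clearly. Stub, bore and block-top centres and the tray corners are picked from them, converted and triangulated below.

```bash
cat > m.py <<'E'
from station import bot
from h import *
T,S=bot.read_camera("top"),bot.read_camera("scene")
t=lambda p:((p[0]+.5)/3-.5+135,(p[1]+.5)/3-.5+135)
s=lambda p:((p[0]+.5)/2.4-.5+90,(p[1]+.5)/2.4-.5+115)
for n,a,b in[("rolL",(303,256),(448,110)),("rolR",(464,231),(316,161)),("hubL",(148,260),(566,79)),("hubR",(623,240),(174,192)),("slide",(767,286),(36,169)),
 ("sHub",(40,76),(731,174)),("sSl",(315,82),(492,215)),("sRol",(587,72),(240,311))]:
    p,r=tri([(T,t(a)),(S,s(b))]); print(n,p.round(4),r)
for n,z,C in[("hubs",.012,[(22,32),(245,52),(234,156),(9,134)]),("slides",.012,[(277,44),(508,52),(505,158),(272,150)]),("rollers",.012,[(537,33),(764,17),(776,122),(546,139)]),("guide",.026,[(710,236),(787,243),(781,338),(703,331)])]:
    P=np.array([at_z(T,t(c),z)[:2] for c in C]); e=(P[0]+P[3]-P[1]-P[2])/2; f=(P[0]+P[1]-P[2]-P[3])/2
    print(n,P.mean(0).round(4),"y-axis yaw",np.arctan2(-e[0],e[1]).round(3),"x",np.arctan2(f[1],f[0]).round(3),np.linalg.norm(e).round(3),np.linalg.norm(f).round(3))
E
python3 m.py
```

```text
rolL [0.4519 0.0702 0.0562] [np.float64(2.0), np.float64(2.0)]
rolR [ 0.4721 -0.0706  0.0563] [np.float64(0.2), np.float64(0.2)]
hubL [0.4487 0.2029 0.0519] [np.float64(0.1), np.float64(0.1)]
hubR [ 0.4638 -0.2072  0.0544] [np.float64(0.0), np.float64(0.0)]
slide [ 0.4221 -0.3212  0.0857] [np.float64(0.6), np.float64(0.6)]
sHub [0.6109 0.3007 0.0562] [np.float64(0.2), np.float64(0.2)]
sSl [0.5986 0.0575 0.0826] [np.float64(0.9), np.float64(0.9)]
sRol [ 0.6099 -0.1789  0.0603] [np.float64(0.3), np.float64(0.3)]
hubs [0.6032 0.2319] y-axis yaw -0.102 x -0.096 0.206 0.095
slides [ 0.5945 -0.0071] y-axis yaw -0.042 x -0.042 0.21 0.097
rollers [ 0.6143 -0.247 ] y-axis yaw 0.067 x 0.069 0.207 0.097
guide [ 0.4244 -0.3178] y-axis yaw -0.096 x -0.102 0.068 0.084
```

Call:
jog_arm(deltas=[[0.019,-0.039,0,0,0,0.015,1],[0.019,-0.039,0,0,0,0.015,1],[0.019,-0.039,0,0,0,0.015,1],[0.019,-0.039,0,0,0,0.015,1],[0.019,-0.039,0,0,0,0.015,0.7],[0.019,-0.039,0,0,0,0.015,0.6],[0.019,-0.039,0,0,0,0.015,0.6],[0.019,-0.039,0,0,0,0.015,0.6],[0.019,-0.039,0,0,0,0.015,0.6],[0.019,-0.039,0,0,0,0.015,0.6]], newtons=40)

```text
t: 1.35
eef_pos: [0.3555, 0.263, 0.2536]
tool_rot: [0.0, 0.048, 0.999, 0.0]
contact_force: [1.4, 0.0, -0.1]
gripper_width: 0.601
grasp_force: 0.0
```

Call:
jog_arm(deltas=[[0.019,-0.039,-0.01,0,0,0,0.6],[0.019,-0.039,-0.01,0,0,0,0.6],[0.019,-0.039,-0.01,0,0,0,0.6],[0.019,-0.039,-0.01,0,0,0,0.6],[0.019,-0.039,-0.01,0,0,0,0.6],[0,0,0,0,0,0,0.6],[0,0,0,0,0,0,0.6]])

```text
t: 2.05
eef_pos: [0.45, 0.0688, 0.2032]
tool_rot: [-0.0, 0.05, 0.999, -0.0]
contact_force: [-0.4, 0.2, -0.1]
gripper_width: 0.598
grasp_force: 0.0
```

```bash
python3 - <<'E'
from station import bot
from h import *
c=bot.read_camera("wrist"); cv2.imwrite("pics/w1.png",c["img"][:,:,::-1])
print(c["eye"],proj(c,[[.4519,.0702,.06],[.4721,-.0706,.06],[.4487,.2029,.056]]).round(1))
E
```

```text
[0.37615289 0.07596309 0.32327029] [[256.5 183.8]
 [122.9 215.5]
 [389.1 167. ]]
```

View pics/w1.png

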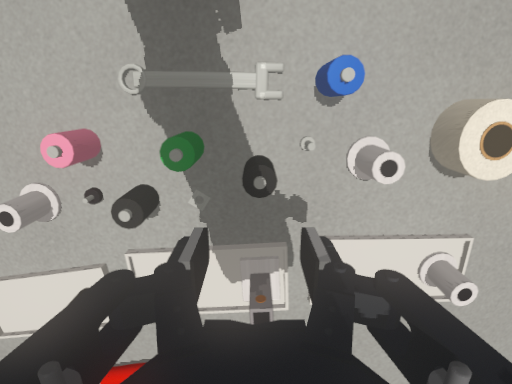

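The wrist view shows the roller stubs at (260,183) and (124,214), and the hub bores at (389,167) and (7,217). Now combining the three views.

```bash
cat >> m.py <<'E'
print("---")
W=bot.read_camera("wrist")
for n,a,b,w in[("rolL",(303,256),(448,110),(260,183)),("rolR",(464,231),(316,161),(124,214.5)),("hubL",(148,260),(566,79),(389,167)),("hubR",(623,240),(174,192),(7,217))]:
    p,r=tri([(T,t(a)),(S,s(b)),(W,w)]); print(n,p.round(4),r,at_z(W,w,.058).round(4))
E
python3 m.py | sed -n '/---/,$p'
```

```text
---
rolL [0.4519 0.0722 0.0552] [np.float64(3.9), np.float64(0.3), np.float64(3.8)] [0.4518 0.076  0.058 ]
rolR [ 0.4725 -0.0701  0.056 ] [np.float64(0.4), np.float64(0.8), np.float64(1.2)] [ 0.4723 -0.068   0.058 ]
hubL [0.4487 0.2039 0.0531] [np.float64(1.1), np.float64(1.5), np.float64(2.5)] [0.4474 0.2044 0.058 ]
hubR [ 0.4644 -0.2067  0.0532] [np.float64(0.7), np.float64(1.3), np.float64(1.9)] [ 0.4639 -0.1998  0.058 ]
```

Call:
jog_arm(deltas=[[0.002,0.004,-0.02,0,0,0,0.6],[0,0,-0.03,0,0,0,0.6],[0,0,-0.03,0,0,0,0.6],[0,0,-0.03,0,0,0,0.6],[0,0,-0.03,0,0,0,0.6],[0,0,-0.018,0,0,0,0.6],[0,0,0,0,0,0,0.5],[0,0,0,0,0,0,0.3],[0,0,0,0,0,0,0.3],[0,0,0,0,0,0,0.3]], newtons=40)

```text
t: 3.25
eef_pos: [0.4526, 0.0741, 0.0464]
tool_rot: [0.001, 0.048, 0.999, 0.0]
contact_force: [-0.1, -0.7, -1.3]
gripper_width: 0.409
grasp_force: 39.9
```

Call:
jog_arm(deltas=[[0,0,0,0,0,0,0.3],[0,0,0.01,0,0,0,0.3],[0,0,0.03,0,0,0,0.3],[0,0,0.03,0,0,0,0.3],[0,0,0.03,0,0,0,0.3],[0,0,0.03,0,0,0,0.3]])

```text
t: 3.85
eef_pos: [0.4516, 0.0733, 0.1773]
tool_rot: [0.0, 0.049, 0.999, 0.0]
contact_force: [0.0, 0.1, -1.7]
gripper_width: 0.411
grasp_force: 40.2
```

Call:
jog_arm(deltas=[[0.014,-0.032,0,0,0,0,0.3],[0.014,-0.032,0,0,0,0,0.3],[0.014,-0.032,0,0,0,0,0.3],[0.014,-0.032,0,0,0,0,0.3],[0.014,-0.032,0,0,0,0,0.3],[0.014,-0.032,0,0,0,0,0.3],[0.014,-0.032,0,0,0,0,0.3],[0.014,-0.032,0,0,0,0,0.3],[0.014,-0.032,0,0,0,0,0.3],[0.014,-0.032,0,0,0,0,0.3]])

```text
t: 4.85
eef_pos: [0.5921, -0.2477, 0.1762]
tool_rot: [0.0, 0.048, 0.999, 0.0]
contact_force: [0.6, 0.3, -0.5]
gripper_width: 0.409
grasp_force: 40.3
```

Call:
jog_arm(deltas=[[0.014,-0.032,0,0,0,0,0.3],[0.014,-0.032,0,0,0,0,0.3],[0,0,-0.02,0,0,0,0.3],[0,0,-0.03,0,0,0,0.3],[0,0,-0.03,0,0,0,0.3],[0,0,-0.02,0,0,0,0.3],[0,0,-0.01,0,0,0,0.3],[0,0,0,0,0,0,0.3],[0,0,0,0,0,0,0.3]])

```text
t: 5.75
eef_pos: [0.6205, -0.3108, 0.0666]
tool_rot: [0.001, 0.048, 0.999, -0.0]
contact_force: [0.3, 0.8, -1.9]
gripper_width: 0.41
grasp_force: 40.4
```

Descend 16 mm, release, retreat, and start towards roller R.

Call:
jog_arm(deltas=[[0,0,-0.008,0,0,0,0.3],[0,0,-0.005,0,0,0,0.3],[0,0,-0.002,0,0,0,0.3],[0,0,0,0,0,0,0.3],[0,0,0,0,0,0,0.3]])

```text
t: 6.25
eef_pos: [0.62, -0.3105, 0.0504]
tool_rot: [0.0, 0.048, 0.999, -0.0]
contact_force: [0.0, -0.2, -1.5]
gripper_width: 0.41
grasp_force: 40.4
```

Call:
jog_arm(deltas=[[0,0,-0.001,0,0,0,0.3],[0,0,0,0,0,0,0.3],[0,0,0,0,0,0,0.3]])

```text
t: 6.55
eef_pos: [0.6199, -0.3105, 0.0494]
tool_rot: [0.0, 0.048, 0.999, -0.0]
contact_force: [0.4, 0.3, -1.1]
gripper_width: 0.411
grasp_force: 40.4
```

Call:
jog_arm(deltas=[[0,0,0,0,0,0,0.45],[0,0,0,0,0,0,0.52],[0,0,0,0,0,0,0.52],[0,0,0.01,0,0,0,0.52],[0,0,0.03,0,0,0,0.52],[0,0,0.03,0,0,0,0.52],[0,0,0.03,0,0,0,0.6],[-0.014,0.024,0.01,0,0,0,0.6],[-0.014,0.024,0,0,0,0,0.6],[-0.014,0.024,0,0,0,0,0.6]])

```text
t: 7.55
eef_pos: [0.5778, -0.238, 0.1608]
tool_rot: [0.001, 0.049, 0.999, -0.0]
contact_force: [0.6, 1.0, -0.1]
gripper_width: 0.6
grasp_force: 0.0
```

Call:
jog_arm(deltas=[[-0.015,0.024,0,0,0,0,0.6],[-0.015,0.024,0,0,0,0,0.6],[-0.015,0.024,0,0,0,0,0.6],[-0.015,0.024,0,0,0,0,0.6],[-0.015,0.024,0,0,0,0,0.6],[-0.015,0.024,0,0,0,0,0.6],[-0.015,0.024,0,0,0,0,0.6],[0,0,0,0,0,0,0.6],[0,0,0,0,0,0,0.6]])

```text
t: 8.45
eef_pos: [0.4733, -0.0702, 0.1601]
tool_rot: [0.001, 0.048, 0.999, 0.0]
contact_force: [0.5, -0.3, 0.5]
gripper_width: 0.599
grasp_force: 0.0
```

```bash
python3 - <<'E'
from station import bot
from h import *
c=bot.read_camera("wrist"); 
im=c["img"][:,:,::-1].copy()
cv2.imwrite("pics/w2.png",im)
print(bot.get_obs()["eef_pos"],proj(c,[[.4725,-.070,.06],[.62,-.3105,.064],[.4644,-.2067,.056]]).round(1))
E
```

```text
[ 0.47361781 -0.07089899  0.16006632] [[255.  195. ]
 [ 41.3 348.5]
 [ 97.3 198.9]]
```

View pics/w2.png

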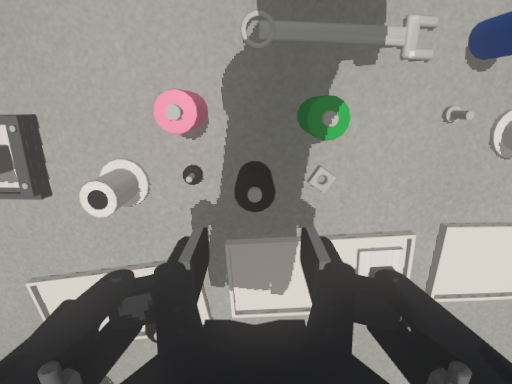

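Call:
jog_arm(deltas=[[0,0.001,-0.02,0,0,0,0.53],[0,0,-0.03,0,0,0,0.53],[0,0,-0.03,0,0,0,0.53],[0,0,-0.025,0,0,0,0.53],[0,0,-0.01,0,0,0,0.53],[0,0,0,0,0,0,0.53],[0,0,0,0,0,0,0.3],[0,0,0,0,0,0,0.3],[0,0,0,0,0,0,0.3],[0,0,0,0,0,0,0.3]])

```text
t: 9.5
eef_pos: [0.4733, -0.0693, 0.045]
tool_rot: [0.001, 0.048, 0.999, 0.0]
contact_force: [0.2, 0.0, 1.4]
gripper_width: 0.416
grasp_force: 40.1
```

Call:
jog_arm(deltas=[[0,0,0.01,0,0,0,0.3],[0,0,0.03,0,0,0,0.3],[0,0,0.03,0,0,0,0.3],[0,0,0.03,0,0,0,0.3],[0,0,0.03,0,0,0,0.3],[0.014,-0.017,0,0,0,0,0.3],[0.018,-0.023,0,0,0,0,0.3],[0.018,-0.023,0,0,0,0,0.3],[0.018,-0.023,0,0,0,0,0.3],[0.018,-0.023,0,0,0,0,0.3]])

```text
t: 10.5
eef_pos: [0.5592, -0.1792, 0.175]
tool_rot: [0.0, 0.048, 0.999, 0.0]
contact_force: [0.4, 1.3, -2.3]
gripper_width: 0.41
grasp_force: 40.6
```

Call:
jog_arm(deltas=[[0.018,-0.023,0,0,0,0,0.3],[0.018,-0.023,0,0,0,0,0.3],[0.018,-0.023,0,0,0,0,0.3],[0,0,-0.02,0,0,0,0.3],[0,0,-0.03,0,0,0,0.3],[0,0,-0.03,0,0,0,0.3],[0,0,-0.02,0,0,0,0.3],[0,0,-0.01,0,0,0,0.3],[0,0,0,0,0,0,0.3],[0,0,0,0,0,0,0.3]])

```text
t: 11.5
eef_pos: [0.6135, -0.2477, 0.0655]
tool_rot: [0.001, 0.048, 0.999, -0.0]
contact_force: [-0.5, -0.1, -1.8]
gripper_width: 0.411
grasp_force: 40.6
```

Call:
jog_arm(deltas=[[0,0,-0.008,0,0,0,0.3],[0,0,-0.005,0,0,0,0.3],[0,0,-0.003,0,0,0,0.3],[0,0,-0.0005,0,0,0,0.3],[0,0,0,0,0,0,0.3],[0,0,0,0,0,0,0.45],[0,0,0,0,0,0,0.51],[0,0,0,0,0,0,0.51],[0,0,0.01,0,0,0,0.51],[0,0,0.03,0,0,0,0.51]])

```text
t: 12.5
eef_pos: [0.611, -0.2466, 0.086]
tool_rot: [-0.003, 0.048, 0.999, 0.001]
contact_force: [0.4, 0.3, 0.0]
gripper_width: 0.51
grasp_force: 0.0
```

Call:
jog_arm(deltas=[[0,0,0.03,0,0,0,0.52],[0,0,0.04,0,0,0,0.6],[-0.025,0.007,0,0,0,0,0.6],[-0.025,0.007,0,0,0,0,0.6],[-0.025,0.007,0,0,0,0,0.6],[-0.025,0.007,0,0,0,0,0.6],[-0.025,0.007,0,0,0,0,0.6],[-0.024,0.006,0,0,0,0,0.6],[0,0,0,0,0,0,0.6],[0,0,0,0,0,0,0.6]])

```text
t: 13.5
eef_pos: [0.4643, -0.2065, 0.1586]
tool_rot: [0.001, 0.048, 0.999, 0.0]
contact_force: [0.9, 0.5, 0.7]
gripper_width: 0.601
grasp_force: 0.0
```

```bash
python3 - <<'E'
from station import bot
from h import *
c=bot.read_camera("wrist"); 
im=c["img"][:,:,::-1].copy()
cv2.imwrite("pics/w3.png",im)
g=np.array([.4244,-.3178]);a=-.1;ex=np.array([np.cos(a),np.sin(a)]);ey=np.array([-ex[1],ex[0]])
G=[[*(g+.04*i*ex+.0335*j*ey),.026] for i,j in((1,1),(1,-1),(-1,-1),(-1,1))]
print(bot.get_obs()["eef_pos"],proj(c,[[.4644,-.2067,.056],[.4221,-.3212,.086]]+G).round(1))
E
```

```text
[ 0.46501932 -0.20665133  0.15854642] [[254.7 195.1]
 [ 91.1 167.3]
 [170.5 196. ]
 [102.7 195.7]
 [ 89.6 110.9]
 [163.2 110.1]]
```

View pics/w3.png

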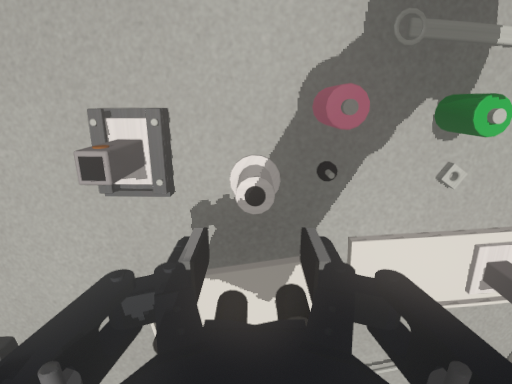

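Hub bore at (255,195), exactly under the jaws. Both rollers stand in their tray at (232,305) and (292,303). The slide's block top is at (94,169). Gripping the hub.

Call:
jog_arm(deltas=[[0,0,-0.02,0,0,0,0.6],[0,0,-0.03,0,0,0,0.6],[0,0,-0.03,0,0,0,0.6],[0,0,-0.025,0,0,0,0.6],[0,0,-0.01,0,0,0,0.6],[0,0,0,0,0,0,0.5],[0,0,0,0,0,0,0.3],[0,0,0,0,0,0,0.3],[0,0,0,0,0,0,0.3],[0,0,0,0,0,0,0.3]], newtons=50)

```text
t: 14.55
eef_pos: [0.4642, -0.2064, 0.0434]
tool_rot: [0.0, 0.048, 0.999, -0.0]
contact_force: [1.5, -0.3, -1.0]
gripper_width: 0.385
grasp_force: 49.8
```

Call:
jog_arm(deltas=[[0,0,0.01,0,0,0,0.3],[0,0,0.03,0,0,0,0.3],[0,0,0.03,0,0,0,0.3],[0,0,0.03,0,0,0,0.3],[0,0,0.03,0,0,0,0.3],[0,0,0.03,0,0,0,0.3],[0.011,0.031,0,0,0,0,0.3],[0.011,0.031,0,0,0,0,0.3],[0.011,0.031,0,0,0,0,0.3],[0.011,0.031,0,0,0,0,0.3]])

```text
t: 15.55
eef_pos: [0.5078, -0.0813, 0.2037]
tool_rot: [0.0, 0.049, 0.999, 0.0]
contact_force: [1.7, 0.1, -3.3]
gripper_width: 0.382
grasp_force: 50.2
```

Call:
jog_arm(deltas=[[0.011,0.031,0,0,0,0,0.3],[0.011,0.031,0,0,0,0,0.3],[0.011,0.031,0,0,0,0,0.3],[0.011,0.031,0,0,0,0,0.3],[0.011,0.031,0,0,0,0,0.3],[0.011,0.031,0,0,0,0,0.3],[0.011,0.031,0,0,0,0,0.3],[0.011,0.031,0,0,0,0,0.3],[0,0,0,0,0,0,0.3],[0,0,0,0,0,0,0.3]])

```text
t: 16.55
eef_pos: [0.5955, 0.1662, 0.203]
tool_rot: [-0.0, 0.048, 0.999, -0.0]
contact_force: [0.0, -1.0, -3.4]
gripper_width: 0.386
grasp_force: 50.4
```

Call:
jog_arm(deltas=[[0,0,-0.03,0,0,0,0.3],[0,0,-0.03,0,0,0,0.3],[0,0,-0.03,0,0,0,0.3],[0,0,-0.03,0,0,0,0.3],[0,0,-0.02,0,0,0,0.3],[0,0,-0.008,0,0,0,0.3],[0,0,-0.005,0,0,0,0.3],[0,0,-0.0025,0,0,0,0.3],[0,0,0,0,0,0,0.3],[0,0,0,0,0,0,0.3]])

```text
t: 17.55
eef_pos: [0.5965, 0.1657, 0.0483]
tool_rot: [0.001, 0.048, 0.999, 0.0]
contact_force: [-0.5, 0.2, -3.0]
gripper_width: 0.382
grasp_force: 50.4
```

Call:
jog_arm(deltas=[[0,0,-0.001,0,0,0,0.3],[0,0,-0.0005,0,0,0,0.3],[0,0,0,0,0,0,0.42],[0,0,0,0,0,0,0.55],[0,0,0,0,0,0,0.55],[0,0,0.01,0,0,0,0.55],[0,0,0.03,0,0,0,0.55],[0,0,0.03,0,0,0,0.6],[0,0,0.04,0,0,0,0.6],[-0.021,0.008,0,0,0,0,0.6]])

```text
t: 18.55
eef_pos: [0.5805, 0.1726, 0.1622]
tool_rot: [0.006, 0.05, 0.999, 0.002]
contact_force: [0.1, 0.1, 0.2]
gripper_width: 0.6
grasp_force: 0.0
```

Call:
jog_arm(deltas=[[-0.025,0.006,0,0,0,0,0.6],[-0.025,0.006,0,0,0,0,0.6],[-0.026,0.006,0,0,0,0,0.6],[-0.026,0.006,0,0,0,0,0.6],[-0.026,0.006,0,0,0,0,0.6],[0,0,0,0,0,0,0.6],[0,0,0,0,0,0,0.6]])

```text
t: 19.25
eef_pos: [0.4472, 0.2039, 0.1565]
tool_rot: [0.0, 0.048, 0.999, 0.0]
contact_force: [-0.0, 0.2, 0.4]
gripper_width: 0.594
grasp_force: 0.0
```

```bash
python3 - <<'E'
from station import bot
from h import *
c=bot.read_camera("wrist"); 
im=c["img"][:,:,::-1].copy()
cv2.imwrite("pics/w4.png",im)
print(bot.get_obs()["eef_pos"],proj(c,[[.448,.204,.056]]).round(1))
E
```

```text
[0.44786277 0.2036723  0.15653845] [[255.  196.8]]
```

View pics/w4.png

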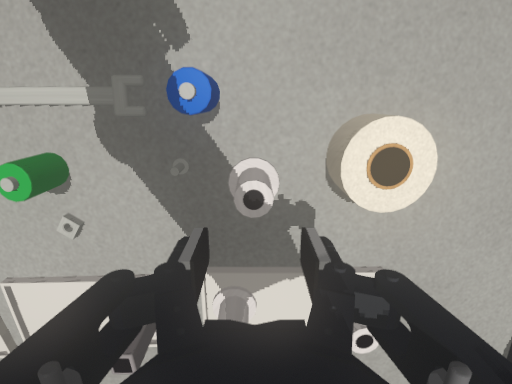

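Hub bore at (254,199), under the jaws to within 2 px. The first hub stands in its tray at (236,305).

Call:
jog_arm(deltas=[[0.001,0,-0.02,0,0,0,0.6],[0,0,-0.03,0,0,0,0.6],[0,0,-0.03,0,0,0,0.6],[0,0,-0.023,0,0,0,0.6],[0,0,-0.01,0,0,0,0.6],[0,0,0,0,0,0,0.5],[0,0,0,0,0,0,0.3],[0,0,0,0,0,0,0.3],[0,0,0,0,0,0,0.3],[0,0,0,0,0,0,0.3]])

```text
t: 20.3
eef_pos: [0.4481, 0.2039, 0.0434]
tool_rot: [0.0, 0.048, 0.999, 0.0]
contact_force: [-0.4, -0.3, -0.8]
gripper_width: 0.386
grasp_force: 49.7
```

Call:
jog_arm(deltas=[[0,0,0.01,0,0,0,0.3],[0,0,0.03,0,0,0,0.3],[0,0,0.03,0,0,0,0.3],[0,0,0.03,0,0,0,0.3],[0,0,0.03,0,0,0,0.3],[0.025,0.005,0,0,0,0,0.3],[0.026,0.005,0,0,0,0,0.3],[0.026,0.005,0,0,0,0,0.3],[0.026,0.005,0,0,0,0,0.3],[0.026,0.005,0,0,0,0,0.3]])

```text
t: 21.3
eef_pos: [0.5775, 0.2287, 0.1735]
tool_rot: [-0.0, 0.048, 0.999, 0.0]
contact_force: [0.2, -0.1, -2.8]
gripper_width: 0.382
grasp_force: 50.2
```

Call:
jog_arm(deltas=[[0.025,0.003,0,0,0,0,0.3],[0,0,0,0,0,0,0.3],[0,0,-0.03,0,0,0,0.3],[0,0,-0.03,0,0,0,0.3],[0,0,-0.03,0,0,0,0.3],[0,0,-0.02,0,0,0,0.3],[0,0,-0.009,0,0,0,0.3],[0,0,-0.003,0,0,0,0.3],[0,0,0,0,0,0,0.3],[0,0,0,0,0,0,0.3]])

```text
t: 22.3
eef_pos: [0.6027, 0.2318, 0.0522]
tool_rot: [0.001, 0.048, 0.999, 0.0]
contact_force: [0.5, -0.1, -2.3]
gripper_width: 0.385
grasp_force: 50.2
```

Call:
jog_arm(deltas=[[0,0,-0.003,0,0,0,0.3],[0,0,-0.002,0,0,0,0.3],[0,0,0,0,0,0,0.3],[0,0,0,0,0,0,0.42],[0,0,0,0,0,0,0.55],[0,0,0,0,0,0,0.55],[0,0,0.01,0,0,0,0.55],[0,0,0.03,0,0,0,0.55],[0,0,0.04,0,0,0,0.6],[0,0,0.05,0,0,0,0.6]])

```text
t: 23.3
eef_pos: [0.6008, 0.2311, 0.1763]
tool_rot: [-0.001, 0.048, 0.999, -0.001]
contact_force: [0.5, 0.1, -0.8]
gripper_width: 0.602
grasp_force: 0.0
```

Call:
jog_arm(deltas=[[-0.011,-0.034,0.02,0,0,0,0.6],[-0.011,-0.034,0,0,0,0,0.6],[-0.011,-0.034,0,0,0,0,0.6],[-0.011,-0.034,0,0,0,0,0.6],[-0.011,-0.034,0,0,0,0,0.6],[-0.011,-0.034,0,0,0,0,0.6],[-0.011,-0.034,0,0,0,0,0.6],[-0.011,-0.034,0,0,0,0,0.6],[-0.011,-0.034,0,0,0,0,0.6],[-0.011,-0.034,0,0,0,0,0.6]])

```text
t: 24.3
eef_pos: [0.4914, -0.1099, 0.1966]
tool_rot: [0.001, 0.049, 0.999, 0.0]
contact_force: [1.4, 0.4, 0.4]
gripper_width: 0.606
grasp_force: 0.0
```

Call:
jog_arm(deltas=[[-0.012,-0.035,0,0,0,0,0.6],[-0.012,-0.035,0,0,0,0,0.6],[-0.012,-0.035,0,0,0,0,0.6],[-0.011,-0.035,0,0,0,0,0.6],[-0.011,-0.036,0,0,0,0,0.6],[-0.011,-0.036,0,0,0,0,0.6],[0,0,0,0,0,0,0.6],[0,0,0,0,0,0,0.6]])

```text
t: 25.1
eef_pos: [0.4224, -0.3213, 0.1963]
tool_rot: [0.0, 0.05, 0.999, -0.0]
contact_force: [1.1, -0.1, 0.4]
gripper_width: 0.602
grasp_force: 0.0
```

```bash
python3 - <<'E'
from station import bot
from h import *
c=bot.read_camera("wrist"); 
im=c["img"][100:260,155:355,::-1].copy()
cv2.imwrite("pics/w5.png",cv2.resize(im,None,fx=3.5,fy=3.5,interpolation=cv2.INTER_CUBIC))
g=np.array([.4244,-.3178]);a=-.1;ex=np.array([np.cos(a),np.sin(a)]);ey=np.array([-ex[1],ex[0]])
G=[[*(g+.04*i*ex+.0335*j*ey),.026] for i,j in((1,1),(1,-1),(-1,-1),(-1,1))]
print(bot.get_obs()["eef_pos"],((proj(c,[[.4235,-.3195,.086]]+G)-[155,100])*3.5).round(0))
E
```

```text
[ 0.42302107 -0.3200782   0.19609592] [[357. 327.]
 [465. 389.]
 [256. 389.]
 [249. 138.]
 [475. 138.]]
```

View pics/w5.png

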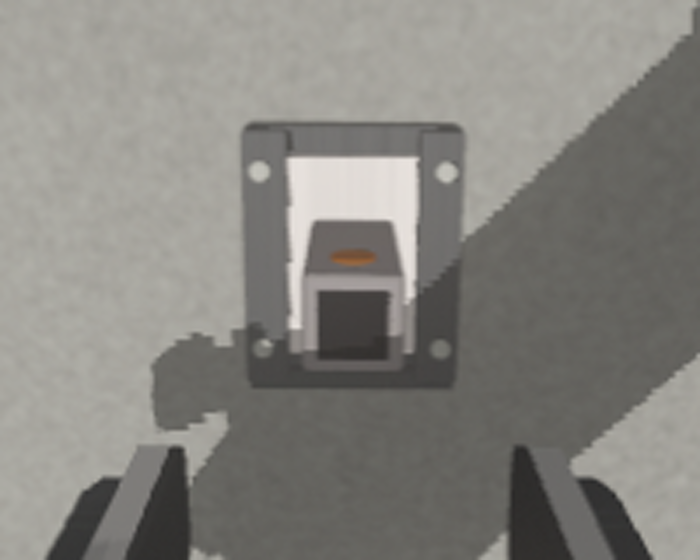

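Block top centre is at (353,322) and the guide corners at (243,130), (464,130), (456,388) and (250,388): centred, and square to the jaws.

Call:
jog_arm(deltas=[[0,0,-0.03,0,0,0,0.6],[0,0,-0.03,0,0,0,0.6],[0,0,-0.03,0,0,0,0.6],[0,0,-0.03,0,0,0,0.6],[0,0,-0.013,0,0,0,0.5],[0,0,0,0,0,0,0.4],[0,0,0,0,0,0,0.2],[0,0,0,0,0,0,0.2],[0,0,0,0,0,0,0.2],[0,0,0,0,0,0,0.2]], newtons=60)

```text
t: 26.15
eef_pos: [0.4233, -0.3205, 0.0635]
tool_rot: [0.001, 0.048, 0.999, -0.0]
contact_force: [-0.2, -0.2, -3.0]
gripper_width: 0.296
grasp_force: 60.5
```

Call:
jog_arm(deltas=[[0,0,0,0,0,0,0.2],[-0.002,0.0002,0.0007,0,0,0,0.2],[-0.003,0.0003,0,0,0,0,0.2],[-0.005,0.0005,0,0,0,0,0.2]])

```text
t: 26.55
eef_pos: [0.4127, -0.3194, 0.0635]
tool_rot: [0.0, 0.048, 0.999, -0.0]
contact_force: [-0.5, -0.5, -2.0]
gripper_width: 0.292
grasp_force: 60.7
```

Call:
jog_arm(deltas=[[-0.007,0.0007,0,0,0,0,0.2],[-0.009,0.0009,0,0,0,0,0.2],[-0.009,0.0009,0,0,0,0,0.2],[-0.009,0.0009,0,0,0,0,0.2],[-0.009,0.0009,0,0,0,0,0.2]])

```text
t: 27.05
eef_pos: [0.3689, -0.315, 0.0635]
tool_rot: [-0.0, 0.049, 0.999, 0.0]
contact_force: [-0.2, -0.4, -3.3]
gripper_width: 0.296
grasp_force: 60.7
```

Call:
jog_arm(deltas=[[-0.009,0.0009,0,0,0,0,0.2],[-0.009,0.0009,0,0,0,0,0.2],[-0.009,0.0009,0,0,0,0,0.2],[-0.009,0.0009,0,0,0,0,0.2],[-0.007,0.0007,0,0,0,0,0.2],[0,0,0,0,0,0,0.2],[0,0,0,0,0,0,0.2]])

```text
t: 27.75
eef_pos: [0.3271, -0.311, 0.0636]
tool_rot: [0.0, 0.048, 0.999, -0.0]
contact_force: [-0.3, -0.9, -2.2]
gripper_width: 0.296
grasp_force: 60.7
```

Call:
jog_arm(deltas=[[0,0,0.01,0,0,0,0.2],[0,0,0.02,0,0,0,0.2],[0,0,0.03,0,0,0,0.2],[0,0,0.03,0,0,0,0.2],[0,0,0.03,0,0,0,0.2],[0,0,0.02,0,0,0,0.2],[0.01,0.01,0,0,0,0.005,0.2],[0.02,0.02,0,0,0,0.005,0.2],[0.022,0.023,0,0,0,0.005,0.2],[0.022,0.023,0,0,0,0.005,0.2]])

```text
t: 28.75
eef_pos: [0.4018, -0.2328, 0.2028]
tool_rot: [-0.0, 0.038, 0.999, 0.0]
contact_force: [0.7, 0.1, -2.3]
gripper_width: 0.293
grasp_force: 60.6
```

Call:
jog_arm(deltas=[[0.022,0.023,0,0,0,0.005,0.2],[0.022,0.023,0,0,0,0.005,0.2],[0.022,0.023,0,0,0,0.005,0.2],[0.022,0.023,0,0,0,0.005,0.2],[0.022,0.023,0,0,0,0.005,0.2],[0.022,0.023,0,0,0,0.005,0.2],[0.022,0.023,0,0,0,0.005,0.2],[0.02,0.021,0,0,0,0,0.2],[0.019,0.021,0,0,0,0,0.2],[0,0,0,0,0,0,0.2]])

```text
t: 29.75
eef_pos: [0.596, -0.0256, 0.2018]
tool_rot: [-0.0, 0.017, 1.0, 0.001]
contact_force: [0.1, 0.4, -2.4]
gripper_width: 0.294
grasp_force: 60.6
```

Call:
jog_arm(deltas=[[-0.001,-0.005,-0.02,0,0,0,0.2],[0,0,-0.03,0,0,0,0.2],[0,0,-0.03,0,0,0,0.2],[0,0,-0.03,0,0,0,0.2],[0,0,-0.02,0,0,0,0.2],[0,0,-0.01,0,0,0,0.2],[0,0,0,0,0,0,0.2],[0,0,0,0,0,0,0.2]])

```text
t: 30.55
eef_pos: [0.5933, -0.0367, 0.0639]
tool_rot: [0.0, 0.021, 1.0, 0.0]
contact_force: [-0.9, -0.1, -1.4]
gripper_width: 0.293
grasp_force: 60.6
```

Call:
jog_arm(deltas=[[0,0,-0.003,0,0,0,0.2],[0,0,-0.002,0,0,0,0.2],[0,0,-0.001,0,0,0,0.2],[0,0,0,0,0,0,0.2],[0,0,0,0,0,0,0.2]])

```text
t: 31.05
eef_pos: [0.593, -0.0368, 0.0577]
tool_rot: [0.0, 0.021, 1.0, 0.0]
contact_force: [0.3, -0.1, -1.4]
gripper_width: 0.298
grasp_force: 60.6
```

Call:
jog_arm(deltas=[[0,0,-0.0007,0,0,0,0.2],[0,0,0,0,0,0,0.2],[0,0,0,0,0,0,0.35],[0,0,0,0,0,0,0.5],[0,0,0,0,0,0,0.5],[0,0,0.01,0,0,0,0.5],[0,0,0.03,0,0,0,0.5],[0,0,0.04,0,0,0,0.5],[0,0,0.04,0,0,0,0.5],[0,0,0.04,0,0,0,0.5]])

```text
t: 32.05
eef_pos: [0.5927, -0.0371, 0.2191]
tool_rot: [0.0, 0.021, 1.0, -0.0]
contact_force: [1.8, -0.9, -0.0]
gripper_width: 0.497
grasp_force: 0.0
```

Call:
jog_arm(deltas=[[-0.04,0,0.01,0,0,0,0.5],[-0.04,0,0.01,0,0,0,0.5],[-0.03,0,0.01,0,0,0,0.5],[-0.02,0.03,0,0,0,0,0.5],[0,0.04,0,0,0,0,0.5],[0,0.04,0,0,0,0,0.5],[0,0.04,0,0,0,0,0.5],[0,0.04,0,0,0,0,0.5],[0,0.04,0,0,0,0,0.5],[0,0,0,0,0,0,0.5]])

```text
t: 33.05
eef_pos: [0.4623, 0.1993, 0.2475]
tool_rot: [0.0, 0.017, 1.0, 0.001]
contact_force: [-0.2, -0.4, -0.2]
gripper_width: 0.5
grasp_force: 0.0
```

```bash
python3 - <<'E'
from station import bot
import cv2
c=bot.read_camera("scene")["img"][115:310,90:420,::-1]
cv2.imwrite("pics/s9.png",cv2.resize(c,None,fx=2.4,fy=2.4,interpolation=cv2.INTER_CUBIC))
E
```

```text
(no output)
```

View pics/s9.png

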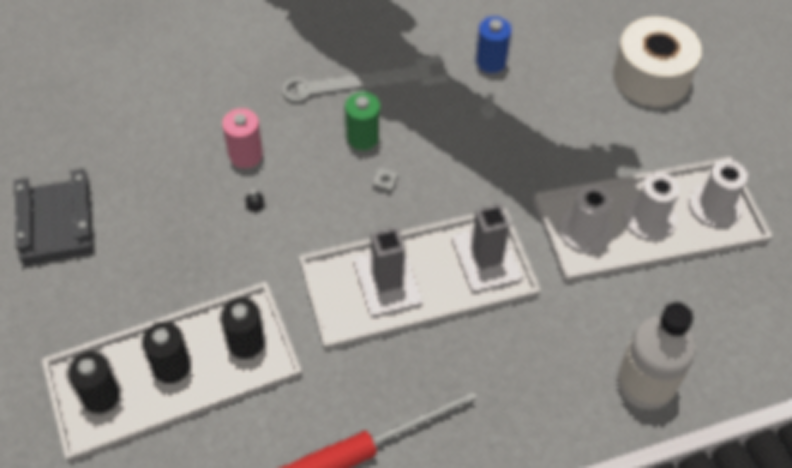

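The scene view shows the rollers upright at (93,382) and (166,352), the slide flat at (388,275), and the hubs at (594,220) and (658,205). Each is beside its sample and the guide is empty.

```bash
python3 -c "
from station import bot
print(bot.hand_in())"
```

```text
the job is handed in; nothing more can be done
None
```

I sorted both guide rollers, both reel hubs and the sensor slide into their trays and handed the job in at about 33 s. The last camera view showed all five upright beside their samples; no verdict came back.

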